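Serve a walnut from the lever-lid nut box

ROBOT

A 6-joint arm with a two-finger parallel gripper is mounted at the origin on the work surface. World frame = base frame: x ahead of the robot, y to its left, z up, the work surface at z = 0. Lengths are in m, angles in rad, forces in N, time in s.
With the tool pointing down it reaches from about 0.35 to 0.775 m from the base axis. Payload 5.5 kg.
Tool frame: the origin (TCP) lies midway between the tips of the shut fingers; the grasp point (between the pads) lies grip_point_offset behind it (grip_point_offset is the distance from the TCP to the grasp point, in m); z points along the fingers, y is the direction in which the jaws open and shut (so a half turn about z gives the same grasp; the last joint's range is limited). The gripper opens to 85 mm and grips with 20 to 120 N. Pads are 22 mm wide; open, the fingers measure 114 mm over their backs; the gripper's body (76 mm by 85 mm) begins 54 mm behind the grasp point. The pads swing forward as they close: fully open they stand 13 mm farther back than shut.
Start: joints at [-1.289, 0.313, 0.046, 1.304, 0, 1.431], TCP at [0.235, -0.525, 0.231] pointing down, gripper open.
Joint ranges: [-2.76, 2.76], [-0.86, 1.69], [-1.03, 1.26], [-2.2, 2.34], [-1.47, 1.5], [-3.14, 3.14]. Speed limits (rad/s): [2.57, 2.57, 3.14, 3.14, 3.14, 3.14].

INTERFACE

Orientations are given as a unit quaternion [w, x, y, z].
In Python, from workcell import * gives the robot as it stands.
- The arm moves only by the tool send_rows, never from a script. Its argument "series" is one flat list of numbers, 7 for each row, row after row: the shift along the tool's x, y, z in cm, then the turn, a rotation vector about the tool's x, y, z in degrees, then the opening, from 0 (shut) to 1 (fully open). A call has 1 to 10 rows; each row is the pose to reach, as a shift and turn from the pose commanded when the call began, along the tool's axes at that moment; what a row does not reach only later rows make up. A row lasts 1/12 s, in which the tool goes at most 41.7 mm and 7.16 degrees, less where a joint would pass 70% of its speed; a pose out of reach is approached as far as the arm can. A call with a gripper value outside its range is refused whole. The fingers move at their own pace and stop on an object; "newtons" is the grip in N (left out, the last holds). Time passes only in rows, so rows that repeat a pose let the fingers close. It gives the time, the measured TCP pose, the force and the opening at its end, in the units of the state.
- get_state(): the state, without advancing time (a new reading comes with each control period).
- read_camera(name): name is "scene" or "top"; returns the picture (400x640x3 uint8, blue, green, red); there is no depth.
- camera_info(name): a dict with "K" (3x3 intrinsics, pixels), "xyz" and "attitude" of the camera in the world. Camera axes: x right, y down, z forward; pixel columns grow to the right and rows downward; lengths in m; the calibration is good to about 2 mm. A picture is of the moment at which its call begins. camera_info takes no time and is no camera call.
- hand_in(): hands the job in, once; it reports no verdict.
Trained networks look in the newest picture that a camera, given by its name, has taken for a name from the list of things; names that differ only in an ending like _2 or _b are one class to them, and where a whole thing is asked for, a point or a joint stands for the part that bears it (a point fixed in the world has none). Each returns a list of dicts, best first, with "p" (0 to 1); they miss things now and then, are a little off and sometimes report something else, mostly with a low value. They report only what shows in the picture. A call takes as long as a camera call. They do not tell look-alikes from the thing itself.
- silhouettes(camera, label): "pixels" (400x640 bool, what is visible of it) and "box" ([left, top, width, height] in pixels, round what is visible of it).
The state is a dict: "clock": time; "joint_pos": joint angles; "qvel": joint speeds; "tau": joint torques, N m; "tcp_pos": TCP position; "orientation": TCP orientation; "wrist_force": force on the tool from outside, world axes, zero at the start; "ft_torque": the same for the moment, N m; "finger_gap": finger opening in m.
Only numpy, scipy, OpenCV 4.12 (cv2) and the standard library are available. Lean on these libraries where they do the work, as an engineer would, in place of code of your own. Each camera call takes 0.05 s, during which the arm holds its last target. There are 200 camera calls.

TASK

Press the lever of the lacquered nut box all the way down with a fingertip so that its linked lid lifts fully, and keep it down until the walnut has rolled out and lies in the celadon dish. Then ease the lever back up slowly, over two seconds or so, staying in touch with it until the lid is shut, so that the lid never slams, and move clear. Touch nothing but the lever: do not pick up or handle the walnut, the lid, the dishes, the jar or the chopstick case.

Things in the scene. Friction and masses are not known exactly. Their poses are not given: they have to be found in the camera images.
- nutbox: The fixed dark-red lacquered nut box: 72 wide (x), 200 long (y), 124 mm tall, open on top, with a wooden floor sloping down to the mouth in its -y end (the walnut waits inside against the lid). Origin: centre of its underside on the sideboard. Its own -x side carries the brass rocker bar of the lever, its +y end has the ivory-coloured paddle beyond it, z up. Position and yaw vary.
- lever_pad (a point): Centre of the top of the lever's ivory-coloured paddle, the spot to press: 38 (x) by 34 (y) by 8 mm, 99 mm above the sideboard, at -30, +165 mm (x, y) from the box's origin in the box's axes, 65 mm clear of its end. Hinged 155 mm away towards the mouth, it sinks 35 mm to its stop, tilting 0.23 rad and shifting 2 mm. A spring pushes it up with 2.7 N at rest, 5 N fully down.
- lever (a joint): Lever angle, rad: 0 at rest (paddle up, lid shut), 0.23 pressed fully down against its stop (lid lifted 1.1 rad). The lid turns 4.78 times as far as the lever: 30 mm/s at the paddle is 0.19 rad/s of the lever, 0.9 rad/s of the lid. It springs back fast if let go; a lever coming up faster than 0.5 rad/s (lid 2.4 rad/s) counts as slamming.
- lid_edge (a point): Middle of the lid's lower edge.
- lid: The lacquered lid, 54 wide by 58 tall by 6 mm, with a brass plate, hinged at its top edge over the mouth; origin on the hinge, 114 mm above the sideboard, 101 mm from the box's origin along the box's -y.
- walnut: The walnut, a brown ball 32 mm across; origin at its centre. It rolls out by itself in about a second once the lid is up.
- dish: The celadon dish standing under the mouth, round, 116 across the rim, 34 mm tall; loose; origin: centre of its underside. The walnut in it has its centre 20 to 25 mm above this.
- side_dish_a: A celadon side dish, 100 across, 30 mm tall; loose, to be left alone; origin: centre of its underside.
- side_dish_b: Another celadon side dish, the same.
- jar: A round glass jar with an aluminium screw lid, 80 across, 110 mm tall; loose, to be left alone; origin: centre of its underside.
- chopstick_case: An aluminium chopstick case with sliding cover, 36 by 245 (along its y) by 24 mm; loose, to be left alone; origin: centre of its underside.
Not all that is in view belongs to the job. What is meant by the walnut is not blue, and is the smaller of those in its own colour. What is shaped like the dish but blue is not meant.

How it is judged:
By the outcome, as a careful person would: the job done as asked, in the order asked, and still so for the second after the job is handed in, with the robot touching nothing.
It also fails if it takes over 38 s, if anything falls off the work surface, if the arm or the gripper's body presses on something with over 40 N, if the wrist force passes 120 N, or if a joint passes its speed limit or range.

## Working session

There is one attempt and no reset: what is moved stays moved. The work goes in short steps, Python scripts to look and compute and a tool call to move; the robot and the scene stay as the last step left them, time stands still between calls to the robot, and variables do not carry over. Pictures are saved under pics/ and viewed, about 8 in all and at most 12, crops included, and the job is handed in when it is done.

Besides the shell and the picture viewer there is one more tool, called after ">>>" as name(argument=value, ...) on one line, values as JSON. send_rows: Moves the arm, as the interface text tells. Its arguments: {"type":"object","properties":{"series":{"type":"array"},"newtons":{"type":"number"}},"required":["series"]}

```bash
mkdir -p pics; ls; python3 - <<'E'
from workcell import *
import cv2,numpy as np
for c in("scene","top"):
    im=read_camera(c); cv2.imwrite(f"pics/{c}1.png",im)
    i=camera_info(c); print(c,i)
    for l in("nutbox","lever_pad","lever","lid","walnut","dish","jar","chopstick_case"):
        try:
            for d in silhouettes(c,l):
                ys,xs=np.nonzero(d["pixels"]); print(l,round(d["p"],2),d["box"],xs.mean().round(1),ys.mean().round(1),len(xs))
        except Exception as e: print(l,e)
print(get_state())
E
```

```text
pics
scene {'K': array([[519.98098463,   0.        , 318.90371771],
       [  0.        , 519.98098463, 209.91966512],
       [  0.        ,   0.        ,   1.        ]]), 'xyz': array([ 0.9015148, -0.7041397,  1.2579575]), 'attitude': array([-0.26105968,  0.9381722 ,  0.21891116, -0.06130793])}
nutbox 0.71 [254.0, 139.6, 69.5, 106.5] 293.2 201.1 3685
lever_pad 0.57 [258.1, 139.4, 56.0, 83.1] 304.8 153.8 141
lever 0.69 [257.2, 140.2, 62.3, 87.1] 300.3 159.6 214
lid 0.57 [254.2, 212.8, 35.6, 23.5] 274.9 225.9 312
lid 0.44 [259.7, 139.8, 54.1, 86.8] 303.2 156.8 194
walnut 0.7 [258.4, 158.1, 13.0, 14.5] 263.6 163.6 171
walnut 0.59 [286.2, 309.9, 7.4, 14.1] 289.6 316.2 84
dish 0.9 [247.2, 240.4, 43.5, 38.6] 267.7 260.6 1368
dish 0.61 [213.5, 293.4, 45.2, 41.9] 234.8 314.6 1610
dish 0.54 [258.5, 215.8, 33.7, 19.0] 277.4 225.9 271
jar 0.85 [330.1, 197.3, 33.0, 42.5] 348.9 216.7 1108
chopstick_case 0.82 [195.3, 183.7, 53.8, 79.0] 223.3 223.3 1080
top {'K': array([[451.80228198,   0.        , 321.46984794],
       [  0.        , 451.80228198, 194.85703064],
       [  0.        ,   0.        
[... 794 characters left out ...]
.6] 374.8 310.9 1933
{'clock': 0.9, 'joint_pos': array([-1.28859362e+00,  3.13182214e-01,  4.61147843e-02,  1.30360588e+00,
       -2.59107112e-05,  1.43123538e+00]), 'qvel': array([ 0.00101871, -0.00068605,  0.00024995, -0.00019144,  0.00021924,
       -0.00085446]), 'tau': array([-1.00837286e-03, -4.80447292e+01,  2.98813802e+01,  1.13204690e-04,
       -2.55493560e-04, -3.45791236e-07]), 'tcp_pos': array([ 0.23540488, -0.52465282,  0.23133937]), 'orientation': array([ 6.22755619e-05,  9.77846707e-01,  2.09322272e-01, -8.53928116e-06]), 'wrist_force': array([ 0.61926387, -0.5330725 ,  0.47089835]), 'ft_torque': array([0.01835156, 0.0387273 , 0.015783  ]), 'finger_gap': 0.08513550048017625}
```

```bash
python3 - <<'E'
import cv2
a=cv2.imread("pics/top1.png"); cv2.imwrite("pics/topc.png",cv2.resize(a[120:330,215:515],(800,560),interpolation=cv2.INTER_CUBIC))
E
```

```text
(no output)
```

View pics/top1.png

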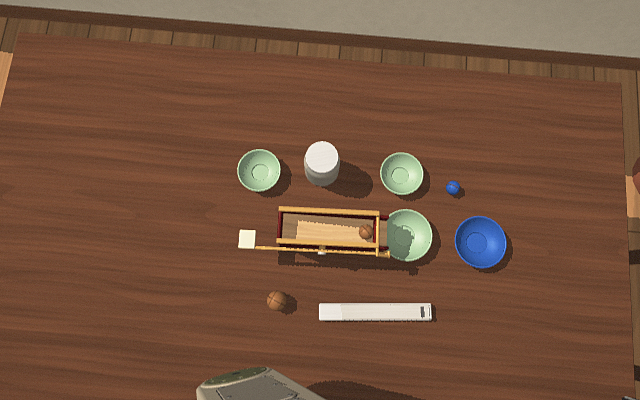

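View pics/scene1.png

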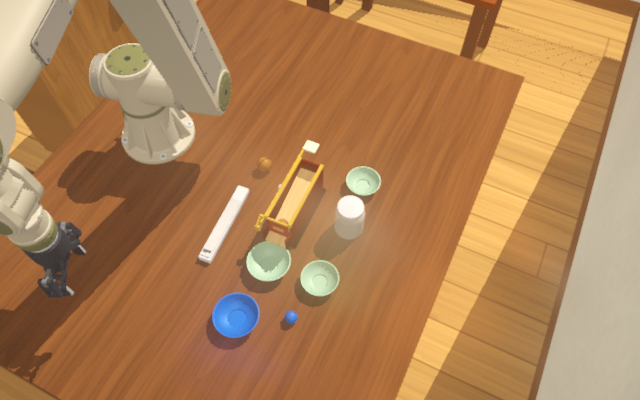

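View pics/topc.png

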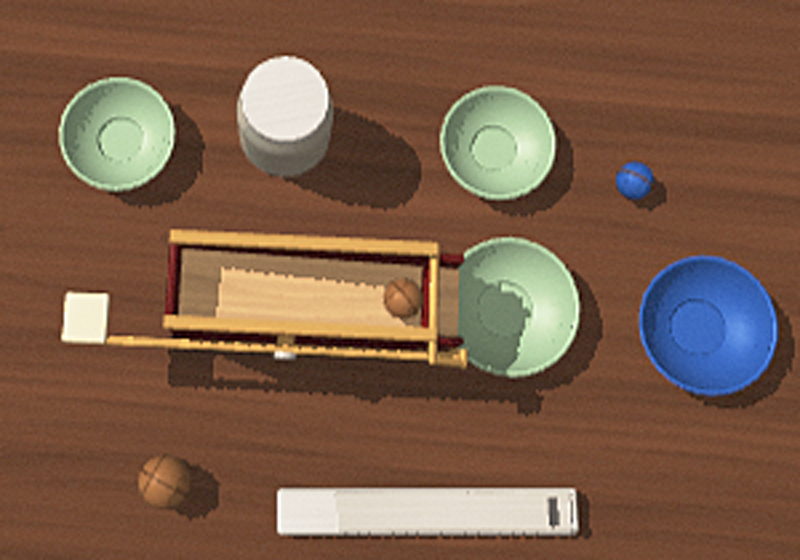

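The nut box has its mouth at the right, with the dish under it at (408,235) in the top picture. The ivory paddle is at (247,239).

There are two brown balls in the top picture. The one inside the box at (366,232) is the smaller, and it is the walnut. The one on the table at (277,300) is larger, so it is the decoy. The blue ball at (453,187) and the blue dish at (481,241) are not meant. The enlarged crop confirms this.

```bash
cat > h.py <<'E'
from workcell import *
import numpy as np, cv2
from scipy.spatial.transform import Rotation as R
def rot(q): return R.from_quat(np.roll(q,-1))
def ray(c,uv,z):
    i=camera_info(c); d=rot(i["attitude"]).apply(np.linalg.inv(i["K"])@[*uv,1]); t=(z-i["xyz"][2])/d[2]
    return i["xyz"]+t*d
def proj(c,P):
    i=camera_info(c); p=rot(i["attitude"]).inv().apply(np.atleast_2d(P)-i["xyz"])@i["K"].T
    return p[:,:2]/p[:,2:]
E
python3 - <<'E'
from h import *
import workcell; print([n for n in dir(workcell) if n[0]!='_']); 
print([grip_point_offset] if 'grip_point_offset' in globals() else '')
def blob(f,x0,y0,x1,y1):
    a=cv2.imread(f)[y0:y1,x0:x1].astype(int); m=(a.min(2)>150)&(a[...,2]-a[...,0]<70)
    n,l,s,ce=cv2.connectedComponentsWithStats(m.astype(np.uint8)); k=1+s[1:,4].argmax(); print(s[k]); 
    r=cv2.minAreaRect(np.argwhere(l==k)[:,::-1].astype(np.float32)); print(r)
    return ce[k]+[x0,y0]
t=blob("pics/top1.png",230,220,262,256); s=blob("pics/scene1.png",295,135,325,158)
print(t,ray("top",t,.099)); print(s,ray("scene",s,.099))
# box rim corners in top crop (scale 800/300, 560/210)
for n,p in dict(a=(171,229),b=(439,241),c=(165,328),d=(436,338)).items():
    uv=(p[0]*.375+215,p[1]*.375+120); print(n,ray("top",uv,.124))
print('dish',ray("top",(408,235),.03), 'dishscene',ray("scene",(268.5,260),.03))
print('jar',ray("top",(322,160),.11),'sideA',ray("top",(258,170),.02),'case',ray("top",(375,311),.02))
E
```

```text
['MotionError', 'camera_info', 'get_state', 'grip_point_offset', 'hand_in', 'read_camera', 'silhouettes']
[0.0187]
[  8  10  17  19 282]
((16.42893409729004, 18.494924545288086), (15.745597839355469, 18.02550506591797), 4.085616588592529)
[  8   5  16  13 139]
((15.449999809265137, 11.149999618530273), (14.23024845123291, 10.119288444519043), 18.43494987487793)
[246.4929078  238.56028369] [0.4773748  0.10230087 0.099     ]
[310.55395683 146.15107914] [0.47731821 0.09995387 0.099     ]
a [0.54691104 0.04022609 0.124     ]
b [ 0.55589039 -0.16349868  0.124     ]
c [0.47172201 0.03663484 0.124     ]
d [ 0.48231956 -0.16589581  0.124     ]
dish [ 0.5231986  -0.24079136  0.03      ] dishscene [ 0.52227105 -0.23494884  0.03      ]
jar [ 0.65478535 -0.03758639  0.11      ] sideA [0.64342601 0.10858922 0.02      ] case [ 0.35350842 -0.1798474   0.02      ]
```

The paddle is at (0.477, 0.101, 0.099). Both cameras agree to 2 mm, and it matches the pad position worked out from the box rim. I'll shut the fingers and go to a hover, aligning the jaw axis with the box's x.

>>> send_rows(series=[1.5, -1.5, 0, 0, 0, -3, 0, 4.5, -4.5, 0, 0, 0, -7, 0, 7.5, -7.5, 0, 0, 0, -11, 0, 10.5, -10.5, 0, 0, 0, -15, 0, 13.5, -13.5, 0, 0, 0, -19, 0, 16.5, -16.5, 0, 0, 0, -23, 0, 19.5, -19.5, 0, 0, 0, -27, 0, 22.5, -22.5, 0, 0, 0, -31, 0, 25.5, -25.5, 0, 0, 0, -35, 0, 28, -28, 0, 0, 0, -38, 0], newtons=20)

```text
clock: 1.73
tcp_pos: [0.3765, -0.1527, 0.2316]
orientation: [0.001, 0.856, 0.517, 0.0]
wrist_force: [1.5, -0.2, 0.2]
finger_gap: 0.0002
```

```bash
cat >> h.py <<'E'
def go(P,yaw):
    s=get_state(); q=rot(s["orientation"]); x=q.apply([1,0,0])
    print(s["clock"],s["tcp_pos"].round(4),s["wrist_force"].round(2),"gap",round(s["finger_gap"],4),"tilt",q.apply([0,0,1]).round(3))
    want=R.from_euler("z",yaw)*R.from_euler("x",np.pi)
    print("shift cm",(q.inv().apply(np.array(P)-s["tcp_pos"])*100).round(2),"turn deg",np.degrees((q.inv()*want).as_rotvec()).round(1))
E
python3 -c "
from h import *
go([.477,.106,.16],1.62)"
```

```text
1.7333 [ 0.3765 -0.1527  0.2316] [ 1.49 -0.16  0.19] gap 0.0002 tilt [ 0.001 -0.001 -1.   ]
shift cm [27.58 -3.12  7.16] turn deg [  0.1   0.  -30.5]
```

>>> send_rows(series=[2.8, -0.3, 0, 0, 0, -3, 0, 6, -0.7, 0.5, 0, 0, -7, 0, 9, -1, 1, 0, 0, -11, 0, 12, -1.4, 2, 0, 0, -15, 0, 15.5, -1.8, 3, 0, 0, -19, 0, 19, -2.2, 4, 0, 0, -23, 0, 22.5, -2.6, 5, 0, 0, -27, 0, 25.5, -2.9, 6, 0, 0, -30.5, 0, 27, -3.1, 6.7, 0, 0, -30.5, 0, 27.6, -3.1, 7.2, 0, 0, -30.5, 0])

```text
clock: 2.57
tcp_pos: [0.4779, 0.1062, 0.1585]
orientation: [-0.0, 0.689, 0.724, -0.0]
wrist_force: [-0.4, -0.4, 0.1]
finger_gap: -0.0002
```

```bash
python3 - <<'E'
from h import *
a=read_camera("top"); b=read_camera("scene")
A=cv2.resize(a[170:300,180:330],(600,520),interpolation=cv2.INTER_CUBIC); cv2.imwrite("pics/t2.png",A)
B=cv2.resize(b[90:210,240:390],(750,600),interpolation=cv2.INTER_CUBIC); cv2.imwrite("pics/s2.png",B)
go([.477,.106,.11],1.62)
E
```

```text
2.6667 [0.4772 0.1046 0.1584] [-0.23 -0.34 -0.43] gap 0.0001 tilt [-0.002 -0.    -1.   ]
shift cm [ 0.15 -0.    4.84] turn deg [-0.1  0.  -0.1]
```

View pics/s2.png

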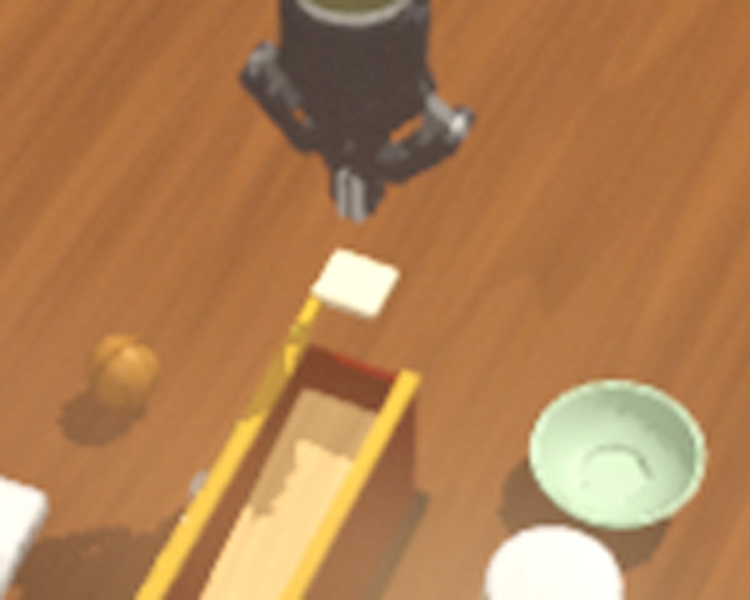

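The scene crop shows the shut fingertips, at about (350,200), directly above the ivory paddle at (355,285), with nothing in the way. I'll descend now.

>>> send_rows(series=[0.1, 0, 1, 0, 0, 0, 0, 0.15, 0, 2, 0, 0, 0, 0, 0.15, 0, 3, 0, 0, 0, 0, 0.15, 0, 4, 0, 0, 0, 0, 0.15, 0, 4.6, 0, 0, 0, 0, 0.15, 0, 5.0, 0, 0, 0, 0, 0.15, 0, 5.4, 0, 0, 0, 0, 0.15, 0, 5.8, 0, 0, 0, 0, 0.15, 0, 6.2, 0, 0, 0, 0, 0.15, 0, 6.6, 0, 0, 0, 0])

```text
clock: 3.5
tcp_pos: [0.4779, 0.1056, 0.0934]
orientation: [0.0, 0.69, 0.723, 0.0]
wrist_force: [-0.2, 0.9, 4.1]
finger_gap: 0.0002
```

>>> send_rows(series=[0, 0, 0.3, 0, 0, 0, 0, 0, 0, 0.6, 0, 0, 0, 0, 0, 0, 0.9, 0, 0, 0, 0, 0, 0, 1.2, 0, 0, 0, 0, 0, 0, 1.5, 0, 0, 0, 0, 0, 0, 1.8, 0, 0, 0, 0, 0, 0, 2.1, 0, 0, 0, 0, 0, 0, 2.4, 0, 0, 0, 0, 0, 0, 2.6, 0, 0, 0, 0, 0, 0, 2.6, 0, 0, 0, 0])

```text
clock: 4.33
tcp_pos: [0.4779, 0.1052, 0.067]
orientation: [0.0, 0.691, 0.723, -0.0]
wrist_force: [-0.1, -3.3, 5.9]
finger_gap: 0.0
```

>>> send_rows(series=[0, 0, 0.1, 0, 0, 0, 0, 0, 0, 0.2, 0, 0, 0, 0, 0, 0, 0.3, 0, 0, 0, 0, 0, 0, 0.3, 0, 0, 0, 0])

```text
clock: 4.67
tcp_pos: [0.478, 0.1053, 0.0644]
orientation: [0.0, 0.691, 0.723, 0.0]
wrist_force: [0.4, -3.1, 5.0]
finger_gap: 0.0001
```

>>> send_rows(series=[0, 0, 0.1, 0, 0, 0, 0, 0, 0, 0.2, 0, 0, 0, 0, 0, 0, 0.2, 0, 0, 0, 0])

```text
clock: 4.92
tcp_pos: [0.4782, 0.1053, 0.0634]
orientation: [0.001, 0.69, 0.723, 0.0]
wrist_force: [-2.6, -3.7, 11.8]
finger_gap: 0.0002
```

The force jumped to 12 N at z = 0.0634, so the lever is at its stop. I'll press 1 mm more and hold.

>>> send_rows(series=[0, 0, 0.1, 0, 0, 0, 0, 0, 0, 0.1, 0, 0, 0, 0, 0, 0, 0.1, 0, 0, 0, 0, 0, 0, 0.1, 0, 0, 0, 0, 0, 0, 0.1, 0, 0, 0, 0, 0, 0, 0.1, 0, 0, 0, 0, 0, 0, 0.1, 0, 0, 0, 0, 0, 0, 0.1, 0, 0, 0, 0, 0, 0, 0.1, 0, 0, 0, 0, 0, 0, 0.1, 0, 0, 0, 0])

```text
clock: 5.75
tcp_pos: [0.4782, 0.1053, 0.0631]
orientation: [0.001, 0.69, 0.723, 0.0]
wrist_force: [-4.7, -3.2, 18.4]
finger_gap: 0.0001
```

```bash
python3 - <<'E'
from h import *
a=read_camera("top"); b=read_camera("scene")
A=cv2.resize(a[180:290,310:450],(560,440),interpolation=cv2.INTER_CUBIC)
B=cv2.resize(b[200:300,230:330],(440,440),interpolation=cv2.INTER_CUBIC)
cv2.imwrite("pics/m3.png",cv2.resize(np.hstack([A,B]),(800,352)))
for c in("top","scene"): print(c,[(round(d["p"],2),d["box"]) for d in silhouettes(c,"walnut")])
go([.477,.106,.10],1.62)
E
```

```text
top [(0.64, [399.6, 230.4, 13.1, 12.6]), (0.56, [265.7, 291.7, 21.2, 18.0]), (0.18, [320.6, 305.9, 109.9, 15.1])]
scene [(0.71, [256.6, 157.5, 13.7, 14.0]), (0.59, [284.2, 309.7, 8.4, 11.6]), (0.47, [263.4, 259.8, 12.3, 9.9])]
5.95 [0.4782 0.1053 0.0632] [-4.47 -3.05 18.4 ] gap -0.0001 tilt [ 0.002 -0.001 -1.   ]
shift cm [ 0.08 -0.11 -3.68] turn deg [ 0.1  0.  -0.2]
```

View pics/m3.png

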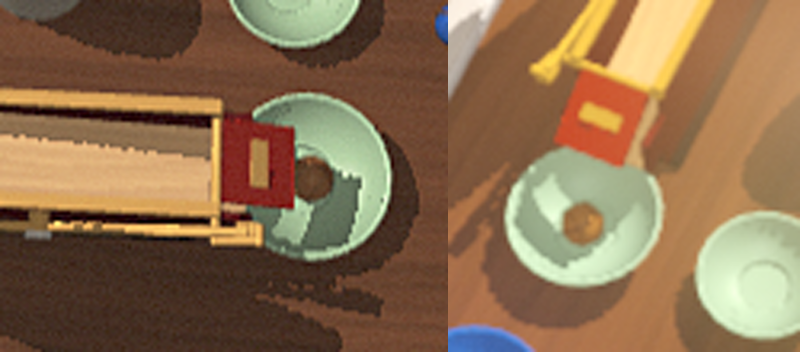

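The lid is fully up and the walnut is in the dish, in both views. I'll hold 0.8 s longer and check that it has come to rest.

>>> send_rows(series=[0, 0, 0, 0, 0, 0, 0, 0, 0, 0, 0, 0, 0, 0, 0, 0, 0, 0, 0, 0, 0, 0, 0, 0, 0, 0, 0, 0, 0, 0, 0, 0, 0, 0, 0, 0, 0, 0, 0, 0, 0, 0, 0, 0, 0, 0, 0, 0, 0, 0, 0, 0, 0, 0, 0, 0, 0, 0, 0, 0, 0, 0, 0, 0, 0, 0, 0, 0, 0, 0])

```text
clock: 6.78
tcp_pos: [0.4782, 0.1053, 0.0631]
orientation: [0.001, 0.691, 0.723, 0.0]
wrist_force: [-4.3, -2.9, 19.3]
finger_gap: -0.0004
```

```bash
python3 - <<'E'
from h import *
for k in range(3):
  for c in("top","scene"):
    read_camera(c); print(c,[(round(d["p"],2),d["box"], ray(c,(d["box"][0]+d["box"][2]/2,d["box"][1]+d["box"][3]/2),.022).round(3)) for d in silhouettes(c,"walnut") if d["p"]>.3])
E
```

```text
top [(0.7, [443.6, 181.0, 16.7, 14.3], array([ 0.64 , -0.337,  0.022])), (0.58, [264.0, 288.8, 24.0, 21.2], array([0.359, 0.036, 0.022]))]
scene [(0.64, [284.9, 308.9, 9.6, 13.4], array([ 0.641, -0.341,  0.022])), (0.51, [263.8, 259.4, 12.3, 9.1], array([ 0.529, -0.24 ,  0.022])), (0.45, [258.4, 156.4, 13.8, 16.1], array([0.361, 0.034, 0.022]))]
top [(0.73, [445.9, 182.2, 14.2, 14.6], array([ 0.637, -0.339,  0.022])), (0.7, [267.4, 289.4, 20.5, 18.6], array([0.361, 0.032, 0.022]))]
scene [(0.63, [258.0, 157.7, 14.3, 17.5], array([0.364, 0.028, 0.022])), (0.44, [284.4, 308.3, 11.1, 16.7], array([ 0.643, -0.344,  0.022])), (0.41, [262.8, 258.8, 11.6, 9.9], array([ 0.525, -0.241,  0.022]))]
top [(0.69, [266.6, 287.9, 22.1, 23.0], array([0.359, 0.032, 0.022])), (0.46, [445.1, 183.9, 16.8, 10.9], array([ 0.638, -0.34 ,  0.022]))]
scene [(0.57, [258.4, 157.1, 12.3, 15.1], array([0.359, 0.033, 0.022])), (0.57, [287.4, 308.9, 7.6, 15.7], array([ 0.646, -0.342,  0.022])), (0.55, [263.2, 258.0, 13.3, 12.8], array([ 0.529, -0.241,  0.022])), (0.54, [256.4, 151.8, 59.5, 68.9], array([ 0.452, -0.006,  0.022]))]
```

The walnut is still at (0.528, -0.241), the dish centre. I'll ease the lever up at about 14 mm/s.

>>> send_rows(series=[0, 0, -0.1, 0, 0, 0, 0, 0, 0, -0.2, 0, 0, 0, 0, 0, 0, -0.3, 0, 0, 0, 0, 0, 0, -0.42, 0, 0, 0, 0, 0, 0, -0.54, 0, 0, 0, 0, 0, 0, -0.66, 0, 0, 0, 0, 0, 0, -0.78, 0, 0, 0, 0, 0, 0, -0.9, 0, 0, 0, 0, 0, 0, -1.02, 0, 0, 0, 0, 0, 0, -1.14, 0, 0, 0, 0])

```text
clock: 8.22
tcp_pos: [0.4779, 0.1063, 0.0728]
orientation: [-0.0, 0.69, 0.724, 0.001]
wrist_force: [1.6, 4.8, 3.9]
finger_gap: 0.0001
```

>>> send_rows(series=[0, 0, -0.12, 0, 0, 0, 0, 0, 0, -0.24, 0, 0, 0, 0, 0, 0, -0.36, 0, 0, 0, 0, 0, 0, -0.48, 0, 0, 0, 0, 0, 0, -0.6, 0, 0, 0, 0, 0, 0, -0.72, 0, 0, 0, 0, 0, 0, -0.84, 0, 0, 0, 0, 0, 0, -0.96, 0, 0, 0, 0, 0, 0, -1.08, 0, 0, 0, 0, 0, 0, -1.2, 0, 0, 0, 0])

```text
clock: 9.05
tcp_pos: [0.4774, 0.1054, 0.0847]
orientation: [-0.0, 0.69, 0.723, -0.0]
wrist_force: [-0.0, 3.8, 3.1]
finger_gap: 0.0003
```

>>> send_rows(series=[0, 0, -0.12, 0, 0, 0, 0, 0, 0, -0.24, 0, 0, 0, 0, 0, 0, -0.36, 0, 0, 0, 0, 0, 0, -0.48, 0, 0, 0, 0, 0, 0, -0.6, 0, 0, 0, 0, 0, 0, -0.72, 0, 0, 0, 0, 0, 0, -0.84, 0, 0, 0, 0, 0, 0, -0.96, 0, 0, 0, 0, 0, 0, -1.08, 0, 0, 0, 0, 0, 0, -1.2, 0, 0, 0, 0])

```text
clock: 9.88
tcp_pos: [0.4774, 0.1053, 0.0967]
orientation: [0.0, 0.69, 0.723, -0.0]
wrist_force: [-0.0, 1.8, 1.5]
finger_gap: -0.0003
```

>>> send_rows(series=[0, 0, -0.08, 0, 0, 0, 0, 0, 0, -0.16, 0, 0, 0, 0, 0, 0, -0.24, 0, 0, 0, 0, 0, 0, -0.32, 0, 0, 0, 0, 0, 0, -0.4, 0, 0, 0, 0, 0, 0, -0.5, 0, 0, 0, 0, 0, 0, -0.6, 0, 0, 0, 0, 0, 0, -0.7, 0, 0, 0, 0])

```text
clock: 10.55
tcp_pos: [0.4775, 0.1054, 0.1036]
orientation: [0.0, 0.69, 0.723, -0.0]
wrist_force: [-0.4, 0.1, 0.3]
finger_gap: -0.0
```

The wrist force is zero, so the fingertip is off the lever. Now I'll rise clear and check.

>>> send_rows(series=[0, 0, -1, 0, 0, 0, 0, 0, 0, -2.5, 0, 0, 0, 0, 0, 0, -4.5, 0, 0, 0, 0, 0, 0, -6.5, 0, 0, 0, 0, 0, 0, -8.5, 0, 0, 0, 0, 0, 0, -10.5, 0, 0, 0, 0, 0, 0, -12, 0, 0, 0, 0, 0, 0, -13, 0, 0, 0, 0, 0, 0, -13, 0, 0, 0, 0, 0, 0, -13, 0, 0, 0, 0])

```text
clock: 11.38
tcp_pos: [0.4778, 0.1055, 0.234]
orientation: [0.0, 0.69, 0.723, 0.0]
wrist_force: [0.4, -0.0, 0.1]
finger_gap: 0.0003
```

```bash
python3 - <<'E'
from h import *
a=read_camera("top"); b=read_camera("scene")
A=a[130:330,220:520]; B=b[120:345,190:400]
cv2.imwrite("pics/m4.png",np.hstack([cv2.resize(A,(440,293)),cv2.resize(B,(360,293))]))
for c in("top","scene"):
    print(c,[(round(d["p"],2),np.round(ray(c,(d["box"][0]+d["box"][2]/2,d["box"][1]+d["box"][3]/2),.022),3)) for d in silhouettes(c,"walnut")])
    print('lid',[(round(d["p"],2),d["box"]) for d in silhouettes(c,"lid")])
go([.477,.106,.2],1.62)
E
```

```text
top [(0.75, array([0.359, 0.03 , 0.022])), (0.61, array([ 0.644, -0.34 ,  0.022])), (0.59, array([ 0.518, -0.241,  0.022])), (0.47, array([ 0.514, -0.18 ,  0.022]))]
lid [(0.8, [371.8, 216.8, 18.0, 40.6])]
scene [(0.7, array([ 0.647, -0.343,  0.022])), (0.61, array([ 0.527, -0.239,  0.022])), (0.6, array([0.357, 0.035, 0.022]))]
lid [(0.66, [255.5, 216.4, 33.0, 21.0])]
11.6833 [0.4771 0.1055 0.2327] [ 0.41 -0.35 -0.09] gap 0.0001 tilt [-0.002 -0.    -1.   ]
shift cm [0.06 0.   3.27] turn deg [-0.1  0.  -0.2]
```

View pics/m4.png

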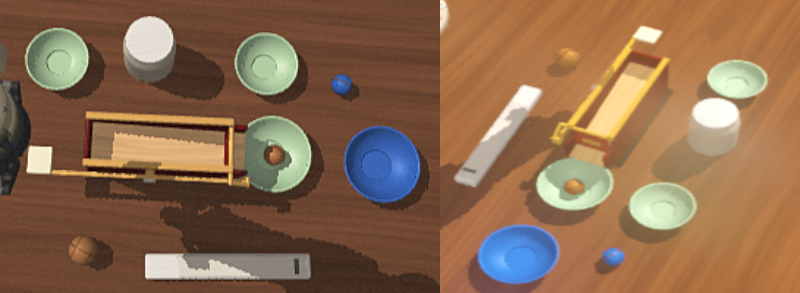

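The lid is shut, the paddle is up and the walnut lies in the celadon dish at about (275,155) in the left half. Everything else is where it was, and the gripper is clear.

```bash
python3 -c "
from workcell import *
print(hand_in())"
```

```text
the job is handed in; nothing more can be done
None
```

The walnut is in the celadon dish, the lid is shut again and the arm is clear; I handed the job in at about 11.7 s of the 38 s allowed.

- **Press:** I pushed the paddle to its stop with the shut fingertips. The stop showed as the force rising to about 18 N at z = 0.063. I held it there for about 2 s, until the walnut lay still in the dish.
- **Release:** I eased the lever up at about 14 mm/s over roughly 2.5 s. The force fell steadily from 4 N to 0 before I raised the arm 13 cm.
- **Last checks:** In both cameras the lid is shut and the paddle is up. The walnut is at about (0.52, -0.24), the dish's centre. The other things look unmoved and the wrist force is about zero.
- **Disagreements:** The two cameras put the walnut up to 9 mm apart, well inside the dish. While the lid was up, the top-camera network missed the walnut three times in a row, probably because the lid partly hid it; the scene camera found it each time. The final top view also gave one false, low-confidence walnut near the mouth.

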